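# Lay the scroll case in the V-rest and hold the analyser's dead-man lever

### The job

Take the copper scroll case that stands on the desk and lay it on its side in the V-shaped foam rest, either way round, so that its brass band is right in front of the X-ray analyser's nose, and let go of it without dropping it or bumping the analyser. Only then press the console's yellow enabling lever down to its middle (green) position - about half of its travel, not through to the bottom, which trips the beam - and finish while still holding it there. Leave the jar, the tin and the brush pot where they are.

Things in the scene. Friction and masses are not known exactly. Their poses are not given: they have to be found in the camera images.
- case: The scroll case: copper tube 40 mm in diameter, straight from its flat foot to 170 mm, then a domed lid with a small brass knob, 200 mm long in all, about 0.17 to 0.34 kg, centre of mass about 90 mm from the foot. Starts upright on the desk. Origin: centre of the foot; +z runs along the tube towards the lid. A 24 mm wide brass band goes round it.
- band (a point): The middle of the case's brass band, on the tube's axis, 78 mm from the foot.
- cradle: The foam V-rest on a lab jack, fixed. Origin on the desk under its centre; z up. The V runs along the body's x axis; 90 degree V, 64 mm long (x from -32 to +32 mm), open at both ends, rims at 159 mm height and 58 mm across over the outside (45 mm inside). The jack under it measures 84 x 90 mm (plates up to 108 mm high), with a knob that sticks out to x = -64 mm at 54 mm height. Beyond its ends the laid case overhangs freely.
- aim (a point): Where the middle of the band belongs: on the axis of a case lying in the V, at the middle of the V, 165 mm above the desk; the analyser's nose points straight at it.
- analyser: The X-ray analyser on its bench stand, fixed, on the rest's -y side, pointing along the rest's +y. Origin on the desk under the tip of the nose; the body's +x runs back along the instrument. Nose axis 165 mm high, tip 32 mm from aim (12 mm off the case's side); nose cone 26 mm wide at the tip and 54 mm wide 50 mm back, then a 72 mm wide body, 255 mm to the rear, up to 230 mm high, on a stand with a 170 x 105 mm foot plate.
- console: The console, a fixed grey box 170 x 110 mm, top 43 mm high, that carries the lever. Origin on the desk under its centre, x along its length, lever's free end towards -x, hinge pins at x = +30 mm, 52 mm high. At x = -58 mm, y = +42 mm stands a 12 mm wide, 3 mm thick scale plate up to 92 mm high with a white, a green and a red field; two lamps and a key (64 mm high) at x = +62 mm.
- lever (a joint): Angle of the yellow enabling lever (46 mm wide, 95 mm from hinge to free end): 0 = up, as the spring holds it (free end raised 0.38 rad above level); grows as it is pressed down; 0.38 = level, at the bottom stop. Beam on (green) from 0.12 to 0.26, middle 0.19; from 0.33 on it trips. The spring springs it back up as soon as it is let go; pressed at the pad it takes about 2 N to start, 6 N at the middle, 9 N at the bottom.
- lever_pad (a point): Where to press: centre of the ribbed black rubber pad (52 x 40 mm) on top of the lever, 70 mm from its hinge, 89 mm above the desk when up, 77 mm in the middle position, 64 mm at the bottom. Moves with the lever.
- jar: Bystander: glass jar with black lid, 48 mm in diameter, 60 mm tall. Origin: centre of its underside.
- tin: Bystander: grey tin, 130 x 60 x 26 mm. Origin: centre of its underside.
- brushes: Bystander: white pot 72 mm in diameter, 95 mm tall, with brushes up to 200 mm. Origin: centre of its underside.

How it is judged:
By the outcome, as a careful person would: the job done as asked, in the order asked, and still so for the second after the job is handed in, while the arm keeps its last pose, push and grip.
It also fails if it takes over 54 s, if anything falls off the work surface, if the arm or the gripper's body presses on something with over 40 N, if the wrist force passes 120 N, or if a joint passes its speed limit or range.

### The arm

A 6-joint arm with a two-finger parallel gripper is mounted at the origin on the work surface. World frame = base frame: x ahead of the robot, y to its left, z up, the work surface at z = 0. Lengths are in m, angles in rad, forces in N, time in s.
With the tool pointing down it reaches from about 0.275 to 0.825 m from the base axis. Payload 4.9 kg.
Tool frame: the origin (TCP) lies between the finger pads; the fingertips stand 8 mm ahead of it and the grasp point (between the pads) lies 11 mm behind it; z points along the fingers, y is the line along which they close (so a half turn about z gives the same grasp; the last joint's range is limited). The gripper opens to 85 mm and grips with 20 to 120 N. Pads are 22 mm wide; open, the fingers measure 114 mm over their backs; the gripper's body (76 mm by 85 mm) begins 54 mm behind the grasp point. The pads swing forward as they close: fully open they stand 13 mm farther back than shut.
Start: joints at [-1.384, 0.326, -0.193, 1.052, 0, 1.437], TCP at [0.173, -0.522, 0.239] pointing down, gripper open.
Joint ranges: [-2.65, 2.65], [-0.97, 1.79], [-1.3, 1.35], [-1.93, 2.1], [-1.47, 1.37], [-3.14, 3.14]. Speed limits (rad/s): [2.57, 2.57, 3.14, 3.14, 3.14, 3.14].

### API

Orientations are given as a rotation vector (axis times angle).
In Python, from bench import r gives the robot as it stands.
- The arm moves only by the tool move_arm, never from a script. Its arguments are lists of equal length, an entry for each row: "gripper": the gripper's target within -1 to 1 (shut at 1, half-way at 0, fully open at -1); "travel": the shift along the tool's x, y, z in mm, a list of three; "spin": the turn about the tool's z in degrees. In form: {"gripper": [gripper, ...], "travel": [[tx, ty, tz], ...], "spin": [spin, ...]}. A call has 1 to 10 rows; each row shifts and turns the commanded pose from where the row before left it, along the tool's axes as they then stand; what a row does not reach is not made up. A row lasts 1/12 s, in which the tool goes at most 41.7 mm and 7.16 degrees, less where a joint would pass 70% of its speed; a pose out of reach is approached as far as the arm can. A call is refused whole if a number of a shift passes 41.7 or a number of a turn 7.16, either way. A call with a gripper value outside its range is refused whole. The fingers move at their own pace and stop on an object; the grip force is fixed at half the most. Time passes only in rows, so rows that do not move let the fingers close. It gives the time, the measured TCP pose, the force, the opening and the grip force at its end, in the units of the state.
- r.sense(): the state, without advancing time (a new reading comes with each control period).
- r.read_camera(name): name is "scene" or "top"; returns a dict with "frame" (480x640x3 uint8, red, green, blue), "z_map" (480x640 float32, m along the optical axis (not along the pixel's ray), 0 where there is no reading), "intrinsics" (3x3 intrinsics, pixels), "R" (3x3) and "t" (3): a world point X has camera coordinates R X + t. Camera axes: x right, y down, z forward; pixel columns grow to the right and rows downward; lengths in m; the calibration is good to about 2 mm. A picture is of the moment at which its call begins.
- r.job_done(): hands the job in; it is judged then, once.
The state is a dict: "time_s": time; "joints": joint angles; "joint_velocities": joint speeds; "tau": joint torques, N m; "ee_pos": TCP position; "orientation": TCP orientation; "ft_force": force on the tool from outside, world axes, zero at the start; "moment": the same for the moment, N m; "width": finger opening in m; "grip_force": force on a finger pad.
Only numpy, scipy, OpenCV 4.12 (cv2) and the standard library are available. Lean on these libraries where they do the work, as an engineer would, in place of code of your own. Each camera call takes 0.05 s, during which the arm holds its last target. There are 200 camera calls.

## Working session

There is one attempt and no reset: what is moved stays moved. The work goes in short steps, Python scripts to look and compute and a tool call to move; the robot and the scene stay as the last step left them, time stands still between calls to the robot, and variables do not carry over. Pictures are saved under pics/ and viewed, at most 10 in all, crops included, and the job is handed in when it is done.

Besides the shell and the picture viewer there is one more tool, called after ">>>" in YAML: its name, and indented under it one key for each argument. move_arm: Moves the arm, as the interface text tells. Its arguments: {"type":"object","properties":{"gripper":{"type":"array"},"travel":{"type":"array"},"spin":{"type":"array"}},"required":["gripper","travel","spin"]}

```bash
mkdir -p pics; ls; python3 - <<'E'
from bench import r
import cv2,numpy as np
print(r.sense())
for n in("scene","top"):
    c=r.read_camera(n); cv2.imwrite(f"pics/{n}0.png",c["frame"][:,:,::-1]); np.savez(f"{n}0.npz",**c)
    print(n,c["intrinsics"].tolist(),(-c["R"].T@c["t"]).round(3),c["R"].round(3).tolist())
E
```

```text
pics
{'time_s': 0.0, 'joints': array([-1.38420092e+00,  3.26931731e-01, -1.93582727e-01,  1.05199964e+00,
       -4.09900330e-06,  1.43660111e+00]), 'joint_velocities': array([ 0.00022905, -0.00163891,  0.00289074,  0.0013501 ,  0.00216389,
        0.00017196]), 'tau': array([-1.44106623e-03, -4.43389714e+01,  2.62445390e+01,  1.53868587e-02,
       -3.50947066e-04,  6.45577160e-06]), 'ee_pos': array([ 0.17333048, -0.52137676,  0.23850888]), 'orientation': array([-3.09957284e+00, -5.01464683e-01,  7.70813302e-05]), 'ft_force': array([-0.14474428,  0.0371304 ,  0.44282718]), 'moment': array([ 0.04018401, -0.01906609, -0.01474643]), 'grip_force': 0.0, 'width': 0.08517815751869795}
scene [[485.11237007810723, 0.0, 316.76284521792223], [0.0, 485.11237007810723, 245.6006490347313], [0.0, 0.0, 1.0]] [1.3   0.484 0.746] [[-0.493, 0.87, 0.003], [0.509, 0.291, -0.81], [-0.705, -0.398, -0.587]]
top [[549.827575899261, 0.0, 317.9687812447886], [0.0, 549.827575899261, 243.72543959873892], [0.0, 0.0, 1.0]] [0.511 0.076 1.222] [[-0.027, -0.999, 0.028], [-0.998, 0.026, -0.057], [0.056, -0.029, -0.998]]
```

View pics/scene0.png

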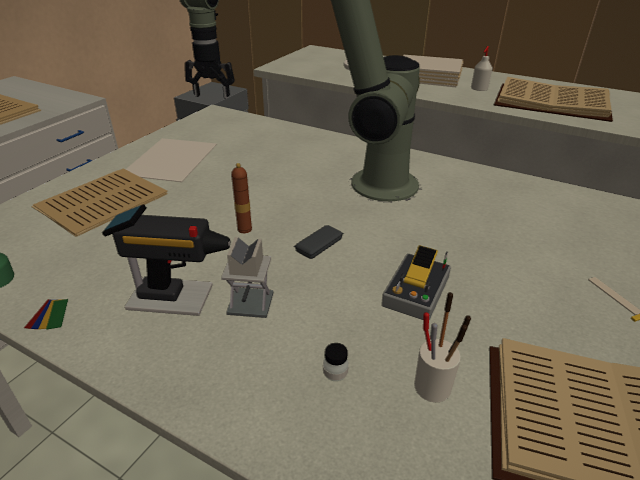

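View pics/top0.png

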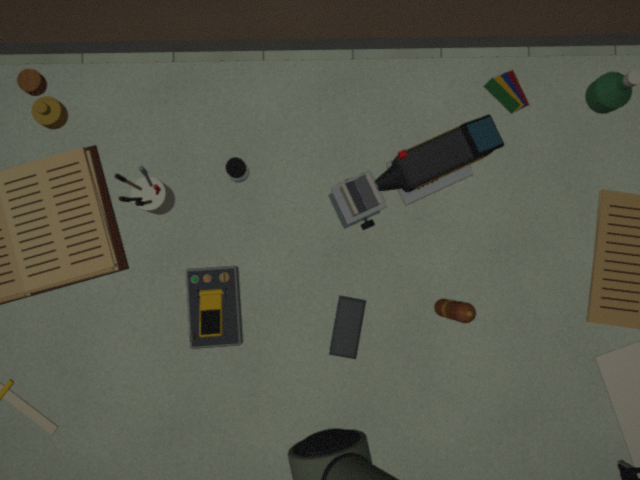

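The scene shows the case upright at about (242,200), the analyser with its nose at (228,242), the cradle at (247,270), the console at (418,282) and the tin, jar and pot. In the top view the case is at (455,310), the cradle at (358,198) with the nose from its upper right at (380,183), and the console at (214,307) with its pad at (210,322).

```bash
cat > h.py <<'E'
import numpy as np,cv2
def pts(c):
    z=c["z_map"].astype(float);K=c["intrinsics"];v,u=np.indices(z.shape)
    P=np.stack([(u-K[0,2])/K[0,0]*z,(v-K[1,2])/K[1,1]*z,z],-1)
    W=(P-c["t"])@c["R"]; W[z==0]=np.nan
    return W
def rect(Q): 
    (cx,cy),(w,h),a=cv2.minAreaRect((Q[:,:2]*1000).astype(np.float32)); return np.round([cx,cy,w,h,a],1)
def show(n,Q):
    print(n,len(Q),"med",np.median(Q,0).round(4),"lo",np.percentile(Q,2,0).round(3),"hi",np.percentile(Q,98,0).round(3),"rect",rect(Q))
E
python3 - <<'E'
from h import *
for n in("top","scene"):
    c=dict(np.load(n+"0.npz")); W=pts(c); hsv=cv2.cvtColor(c["frame"],cv2.COLOR_RGB2HSV); H,S,V=[hsv[...,i] for i in range(3)]
    Z=W[...,2]
    def box(u0,u1,v0,v1): 
        m=np.zeros(Z.shape,bool); m[v0:v1,u0:u1]=1; return m
    B=dict(top=dict(case=(425,485,290,335),cradle=(325,390,165,232),an=(376,510,108,205),cons=(180,250,255,355),tin=(320,375,285,365)),
     scene=dict(case=(225,260,155,240),cradle=(220,277,232,320),an=(100,235,200,315),cons=(375,460,235,320),tin=(290,350,220,262)))[n]
    print(n,"desk",np.nanmedian(Z[(Z>-.02)&(Z<.015)]))
    m=box(*B["case"])&(S>110)&(Z>.02); show("case",W[m]); show("case top",W[m&(Z>.15)])
    m=box(*B["cradle"]); show("cradle all",W[m&(Z>.02)]); show("cradle rim",W[m&(Z>.135)&(Z<.165)]); show("plate",W[m&(Z>.095)&(Z<.115)])
    m=box(*B["an"]); show("an",W[m&(Z>.12)])
    m=box(*B["cons"]); show("cons",W[m&(Z>.035)&(Z<.05)]); show("cons>20",W[m&(Z>.02)])
    y=m&(S>130)&(H>18)&(H<35)&(Z>.05); show("yel",W[y]); k=m&(Z>.055)&(V<40); show("pad",W[k])
    show("tin",W[box(*B["tin"])&(Z>.015)])
E
```

```text
top desk -0.00047318557266286406
case 643 med [ 0.4344 -0.2193  0.167 ] lo [ 0.416 -0.245  0.029] hi [ 0.45  -0.212  0.198] rect [ 432.3 -230.    38.4   36.5   24.5]
case top 370 med [ 0.4331 -0.2266  0.1809] lo [ 0.415 -0.246  0.152] hi [ 0.449 -0.214  0.199] rect [ 431.8 -230.4   37.4   35.8   23.2]
cradle all 2159 med [ 0.6663 -0.0458  0.1424] lo [ 0.615 -0.093  0.058] hi [0.712 0.005 0.181] rect [666.2 -55.2 113.2 113.9  22.5]
cradle rim 1019 med [ 0.6687 -0.0427  0.1512] lo [ 0.633 -0.075  0.137] hi [ 0.702 -0.008  0.161] rect [673.2 -52.1  64.8  81.5  23.4]
plate 691 med [ 0.6524 -0.0236  0.1072] lo [ 0.619 -0.093  0.103] hi [0.718 0.009 0.112] rect [668.5 -41.8  84.   90.7  23.3]
an 4785 med [ 0.7296 -0.1903  0.2016] lo [ 0.673 -0.297  0.164] hi [ 0.792 -0.077  0.226] rect [ 728.3 -181.7   76.5  266.1   23.1]
cons 2835 med [0.4538 0.2585 0.0432] lo [0.367 0.215 0.037] hi [0.532 0.323 0.048] rect [449.4 269.4 170.  110.8   2.6]
cons>20 4203 med [0.4498 0.2642 0.0445] lo [0.368 0.215 0.036] hi [0.53  0.321 0.095] rect [449.1 269.4 170.5 111.1   2.4]
yel 659 med [0.458  0.2684 0.
[... 1062 characters left out ...]
83] lo [ 0.684 -0.283  0.137] hi [ 0.802 -0.055  0.224] rect [ 730.  -179.    75.8  268.6   23.2]
cons 1647 med [0.4854 0.2834 0.0424] lo [0.374 0.215 0.037] hi [0.535 0.322 0.049] rect [451.5 266.8 171.2 110.6   2.4]
cons>20 3153 med [0.48   0.2782 0.0437] lo [0.378 0.217 0.023] hi [0.662 0.379 0.186] rect [531.4 285.4 347.5 135.7  12.6]
yel 517 med [0.4643 0.2686 0.0672] lo [0.402 0.245 0.051] hi [0.488 0.29  0.093] rect [459.3 266.9  53.9 132.2  85. ]
pad 426 med [0.4305 0.2717 0.0877] lo [0.401 0.242 0.059] hi [0.661 0.382 0.2  ] rect [538.7 297.2 289.3  74.7  21. ]
tin 727 med [ 0.4069 -0.016   0.024 ] lo [ 0.341 -0.053  0.016] hi [0.462 0.017 0.028] rect [399.4 -18.2  62.3 131.5  76.4]
```

```bash
python3 - <<'E'
from h import *
a=np.radians(23.2); X=np.array([np.cos(a),np.sin(a)]);Y=np.array([-X[1],X[0]]); o=np.array([.669,-.042])
for n in("top","scene"):
    c=dict(np.load(n+"0.npz")); W=pts(c).reshape(-1,3); W=W[~np.isnan(W[:,2])]
    q=np.c_[(W[:,:2]-o)@X,(W[:,:2]-o)@Y,W[:,2]]; q=q[(abs(q[:,0])<.12)&(abs(q[:,1])<.15)]
    pl=q[(abs(q[:,2]-.107)<.005)&(q[:,1]>-.06)]; print(n,"plate",np.percentile(pl,[1,99],0).round(4).tolist())
    f=q[(q[:,2]>.125)&(q[:,2]<.164)&(q[:,1]>-.031)&(abs(q[:,0])<.045)]; print("foam",np.percentile(f,[1,99],0).round(4).tolist())
    for y in np.arange(-.035,.036,.005):
        s=f[abs(f[:,1]-y)<.0025]; 
        if len(s)>5: print("  y",round(y,3),"z",np.median(s[:,2]).round(4),"x",np.percentile(s[:,0],[2,98]).round(3),len(s))
    # nose
    t=q[(abs(q[:,2]-.165)<.03)&(q[:,1]<-.015)&(q[:,2]>.162)]
    for y in np.arange(-.09,-.015,.006):
        s=t[abs(t[:,1]-y)<.003]
        if len(s)>3: print("  nose y",round(y,3),"x",np.percentile(s[:,0],[2,98]).round(3),"zmax",s[:,2].max().round(3),len(s))
E
```

```text
top plate [[-0.042, -0.044, 0.1028], [0.0411, 0.0454, 0.1118]]
foam [[-0.0323, -0.0282, 0.1294], [0.0311, 0.0296, 0.1617]]
  y -0.03 z 0.1575 x [-0.031  0.029] 27
  y -0.025 z 0.1586 x [-0.032  0.03 ] 80
  y -0.02 z 0.1563 x [-0.032  0.03 ] 99
  y -0.015 z 0.1516 x [-0.032  0.031] 100
  y -0.01 z 0.1464 x [-0.032  0.03 ] 92
  y -0.005 z 0.1425 x [-0.032  0.03 ] 96
  y 0.0 z 0.1377 x [-0.031  0.031] 82
  y 0.005 z 0.1415 x [-0.031  0.03 ] 69
  y 0.01 z 0.1466 x [-0.032  0.029] 72
  y 0.015 z 0.1515 x [-0.032  0.03 ] 72
  y 0.02 z 0.1568 x [-0.032  0.03 ] 73
  y 0.025 z 0.1582 x [-0.032  0.03 ] 83
  y 0.03 z 0.1488 x [-0.032  0.03 ] 103
  nose y -0.09 x [-0.036 -0.034] zmax 0.194 8
  nose y -0.084 x [-0.035  0.033] zmax 0.195 31
  nose y -0.078 x [-0.029  0.027] zmax 0.195 126
  nose y -0.072 x [-0.024  0.021] zmax 0.191 79
  nose y -0.066 x [-0.022  0.02 ] zmax 0.19 78
  nose y -0.06 x [-0.02   0.019] zmax 0.188 72
  nose y -0.054 x [-0.019  0.017] zmax 0.185 63
  nose y -0.048 x [-0.016  0.014] zmax 0.185 58
  nose y -0.042 x [-0.014  0.013] zmax 0.184 51
  nose y -0.036 x [-0.013  0
[... 484 characters left out ...]
.1424 x [-0.032  0.032] 46
  y 0.01 z 0.1461 x [-0.031  0.032] 49
  y 0.015 z 0.1511 x [-0.03   0.032] 54
  y 0.02 z 0.1558 x [-0.029  0.033] 67
  y 0.025 z 0.1475 x [-0.031  0.032] 158
  y 0.03 z 0.1407 x [-0.021  0.029] 9
  nose y -0.09 x [0.031 0.038] zmax 0.195 43
  nose y -0.084 x [-0.028  0.035] zmax 0.195 114
  nose y -0.078 x [-0.012  0.026] zmax 0.194 67
  nose y -0.072 x [-0.013  0.024] zmax 0.188 60
  nose y -0.066 x [-0.012  0.021] zmax 0.187 55
  nose y -0.06 x [-0.005  0.022] zmax 0.185 50
  nose y -0.054 x [-0.01   0.019] zmax 0.185 50
  nose y -0.048 x [-0.006  0.016] zmax 0.182 43
  nose y -0.042 x [-0.008  0.015] zmax 0.179 38
  nose y -0.036 x [-0.006  0.013] zmax 0.178 43
```

Depth fits the given sizes well: case axis at (0.433,-0.229), aim at (0.669,-0.042) with rest yaw 23.2°, console centre at (0.450,0.268). I'll go above the case with tool x along the V.

>>> move_arm:
  gripper: [-1, -1, -1, -1, -1, -1, -1, -1, -1, -1]
  travel:
    - [0, 0, -10]
    - [20, -9, -10]
    - [36, -17, 0]
    - [36, -17, 0]
    - [36, -17, 0]
    - [36, -17, 0]
    - [36, -17, 0]
    - [36, -17, 0]
    - [36, -17, 0]
    - [36, -17, 0]
  spin: [-4.8, 0, 0, 0, 0, 0, 0, 0, 0, 0]

```text
time_s: 0.93
ee_pos: [0.4002, -0.2656, 0.2591]
orientation: [-3.077, -0.631, 0.0]
ft_force: [0.7, -1.8, -0.5]
width: 0.0855
grip_force: 0.0
```

```bash
cat > go.py <<'E'
import sys,numpy as np
from bench import r
from scipy.spatial.transform import Rotation as Ro
def st():
    s=r.sense();R=Ro.from_rotvec(s["orientation"]).as_matrix()
    print("t",round(s["time_s"],2),"p",(s["ee_pos"]*1000).round(1),"yaw",np.degrees(np.arctan2(R[1,0],R[0,0])).round(2),"z",R[:,2].round(3),"F",s["ft_force"].round(1),"M",s["moment"].round(2),"w",round(s["width"]*1000,1),"g",round(s["grip_force"],1),"j6",s["joints"][5].round(2))
    return s,R
if __name__=="__main__":
    s,R=st()
    if len(sys.argv)>3: print("tool delta mm",(R.T@(np.array(sys.argv[1:4],float)-s["ee_pos"]*1000)).round(1))
E
python3 go.py 433 -229 259
```

```text
t 0.93 p [ 400.2 -265.6  259.1] yaw 23.17 z [-0.  0. -1.] F [ 0.7 -1.8 -0.5] M [-0.04 -0.05 -0.03] w 85.5 g 0.0 j6 2.0
tool delta mm [ 44.5 -20.8   0.1]
```

>>> move_arm:
  gripper: [-1, -1, -1, -1, -1, -1, -1, -1]
  travel:
    - [22, -10, 0]
    - [22, -11, 0]
    - [0, 0, 0]
    - [0, 0, 25]
    - [0, 0, 30]
    - [0, 0, 34]
    - [0, 0, 20]
    - [0, 0, 10]
  spin: [0, 0, 0, 0, 0, 0, 0, 0]

```text
time_s: 1.6
ee_pos: [0.4294, -0.2298, 0.1372]
orientation: [-3.074, -0.63, 0.006]
ft_force: [-0.6, 0.1, 0.7]
width: 0.0854
grip_force: 0.0
```

```bash
python3 go.py 433 -229 140; python3 - <<'E'
from bench import r
import cv2
f=r.read_camera("scene")["frame"][100:260,160:340,::-1]; cv2.imwrite("pics/a.png",cv2.resize(f,None,fx=4,fy=3.7))
E
```

```text
t 1.6 p [ 429.4 -229.8  137.2] yaw 23.15 z [-0.004  0.003 -1.   ] F [-0.6  0.1  0.7] M [0.03 0.04 0.04] w 85.4 g 0.0 j6 2.09
tool delta mm [ 3.6  0.7 -2.8]
```

View pics/a.png

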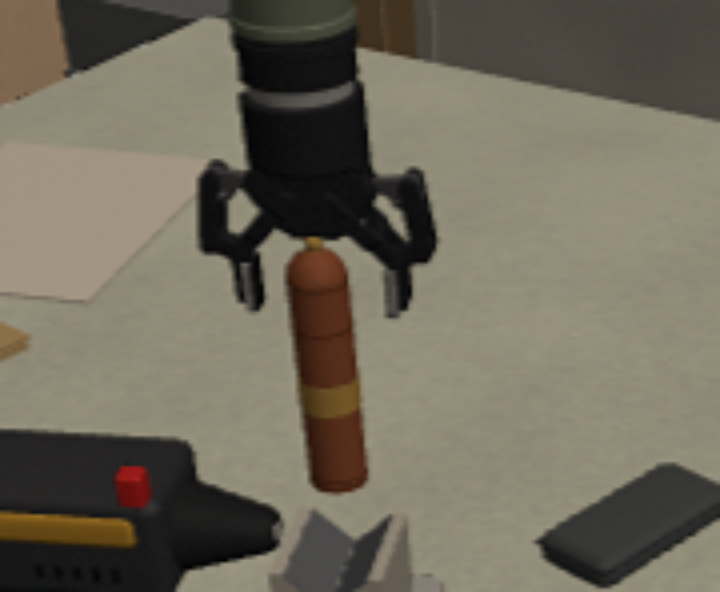

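The image shows the fingers at (248,285) and (397,290) either side of the tube below the dome, with the knob just under the palm. I'll close after a small correction.

>>> move_arm:
  gripper: [-1, 1, 1, 1, 1, 1, 1, 1]
  travel:
    - [2, 0, -4]
    - [0, 0, 0]
    - [0, 0, 0]
    - [0, 0, 0]
    - [0, 0, 0]
    - [0, 0, 0]
    - [0, 0, 0]
    - [0, 0, 0]
  spin: [0, 0, 0, 0, 0, 0, 0, 0]

```text
time_s: 2.32
ee_pos: [0.4344, -0.2308, 0.1457]
orientation: [3.075, 0.631, 0.003]
ft_force: [-0.5, 0.6, 5.2]
width: 0.0385
grip_force: 59.8
```

```bash
python3 go.py 433 -229 140
```

```text
t 2.32 p [ 434.4 -230.8  145.7] yaw 23.18 z [ 0.002 -0.002 -1.   ] F [-0.5  0.6  5.2] M [ 0.03  0.12 -0.02] w 38.5 g 59.8 j6 2.1
tool delta mm [-0.6 -2.3  5.7]
```

```bash
python3 -c "
import numpy as np
h=155;R=np.hypot(h,20);a=np.arctan2(20,h)
T=np.radians([0,2,4,6,8,10,13,16,20,24,28,32,36,40,44,48,52,56,60,64,68,72,76,80,83,86,88,90])
x=-R*np.sin(T-a)-20;z=R*np.cos(T-a)
for t,dx,dz,zz in zip(np.degrees(T)[1:],np.diff(x),-np.diff(z),z[1:]):print(round(t),dx.round(1),dz.round(1),zz.round(1))
print(x[-1])"
```

```text
2 -5.4 -0.6 155.6
4 -5.4 -0.4 156.0
6 -5.5 -0.2 156.2
8 -5.5 -0.0 156.3
10 -5.5 0.2 156.1
13 -8.2 0.6 155.5
16 -8.1 1.0 154.5
20 -10.7 2.0 152.5
24 -10.6 2.8 149.7
28 -10.3 3.5 146.2
32 -10.1 4.2 142.0
36 -9.7 4.9 137.2
40 -9.4 5.6 131.6
44 -9.0 6.2 125.4
48 -8.5 6.8 118.6
52 -8.0 7.4 111.2
56 -7.5 7.9 103.3
60 -6.9 8.4 94.8
64 -6.3 8.9 85.9
68 -5.7 9.3 76.6
72 -5.0 9.7 66.9
76 -4.3 10.0 56.9
80 -3.6 10.3 46.6
83 -2.2 7.9 38.7
86 -1.8 8.0 30.8
88 -1.0 5.4 25.4
90 -0.8 5.4 20.0
-175.0
```

Tilt about the foot's edge to about 13° and check the forces.

>>> move_arm:
  gripper: [1, 1, 1, 1, 1, 1]
  travel:
    - [-5.4, 0, 0]
    - [-5.4, 0, 0]
    - [-5.5, 0, 0]
    - [-5.5, 0, 0]
    - [-5.5, 0, 0.2]
    - [-8.2, 0, 0.6]
  spin: [0, 0, 0, 0, 0, 0]

```text
time_s: 2.82
ee_pos: [0.4039, -0.2449, 0.146]
orientation: [3.074, 0.632, 0.011]
ft_force: [2.6, 1.4, 10.5]
width: 0.0384
grip_force: 60.2
```

```bash
python3 go.py; python3 - <<'E'
from bench import r
import cv2
f=r.read_camera("scene")["frame"][100:260,160:340,::-1]; cv2.imwrite("pics/b.png",cv2.resize(f,None,fx=4,fy=3.7))
E
```

```text
t 2.82 p [ 403.9 -244.9  146. ] yaw 23.24 z [ 0.008 -0.002 -1.   ] F [ 2.6  1.4 10.5] M [ 0.55 -0.61  0.04] w 38.4 g 60.2 j6 2.03
```

View pics/b.png

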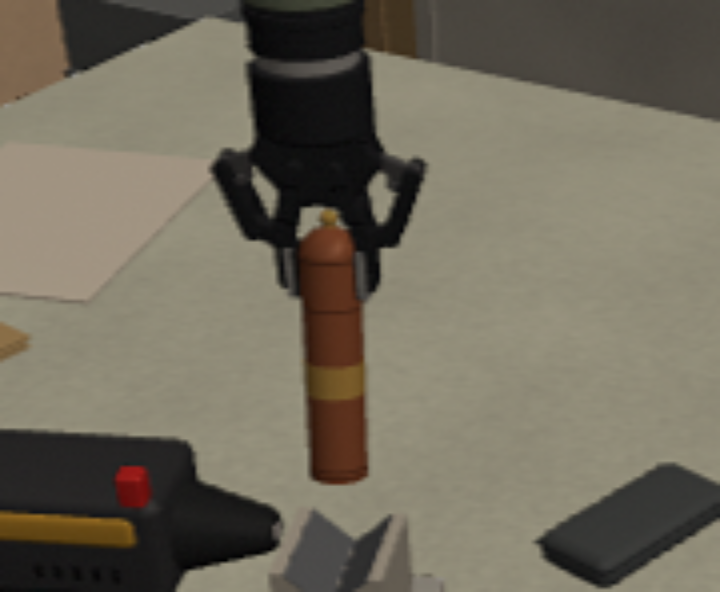

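The view shows the case held and the foot at (338,480), with the tilt hard to judge by eye. I'll measure it with depth.

```bash
cat > tilt.py <<'E'
from h import *; from bench import r
a=np.radians(23.2); X=np.array([np.cos(a),np.sin(a)]); Y=np.array([-X[1],X[0]])
def axis(cam="scene",box=None,zmin=.004):
    c=r.read_camera(cam); W=pts(c); hsv=cv2.cvtColor(c["frame"],cv2.COLOR_RGB2HSV)
    H,S=hsv[...,0],hsv[...,1]
    m=(S>125)&((H<30))&(W[...,2]>zmin)
    d=W[...,:2]
    m&=(d[...,0]>.15)&(d[...,0]<.85)&(d[...,1]<.14)&(d[...,1]>-.42)
    n,l,s,_=cv2.connectedComponentsWithStats(m.astype(np.uint8)); k=1+np.argmax(s[1:,4]); m=l==k
    P=W[m]; q=np.c_[P[:,:2]@X,P[:,:2]@Y,P[:,2]]*1000
    mu=np.median(q,0); v=cv2.fitLine(q.astype(np.float32),cv2.DIST_HUBER,0,.01,.01).ravel()[:3]
    print(cam,len(q),"dir(X,Y,Z)",v.round(3),"elev",np.degrees(np.arctan2(v[2],v[0])).round(1),"lo",np.percentile(q,1,0).round(0),"hi",np.percentile(q,99,0).round(0))
    b=m&(H>17)&(H<30)
    return c,W,m,q
if __name__=="__main__": axis("scene"); axis("top")
E
python3 tilt.py
```

```text
scene 946 dir(X,Y,Z) [-0.226 -0.004  0.974] elev 103.0 lo [ 266. -402.    8.] hi [ 323. -366.  192.]
top 535 dir(X,Y,Z) [-0.182 -0.019  0.983] elev 100.5 lo [ 284. -393.   16.] hi [ 320. -362.  249.]
```

It's tilted 13°, exactly as planned. Continuing.

>>> move_arm:
  gripper: [1, 1, 1, 1, 1, 1, 1, 1, 1, 1]
  travel:
    - [-8.1, 0, 1]
    - [-10.7, 0, 2]
    - [-10.6, 0, 2.8]
    - [-10.3, 0, 3.5]
    - [-10.1, 0, 4.2]
    - [-9.7, 0, 4.9]
    - [-9.4, 0, 5.6]
    - [-9, 0, 6.2]
    - [-8.5, 0, 6.8]
    - [-8, 0, 7.4]
  spin: [0, 0, 0, 0, 0, 0, 0, 0, 0, 0]

```text
time_s: 3.8
ee_pos: [0.3138, -0.2833, 0.1005]
orientation: [3.073, 0.629, -0.001]
ft_force: [-4.0, -1.2, 8.7]
width: 0.0386
grip_force: 60.2
```

```bash
python3 go.py; python3 tilt.py
```

```text
t 3.8 p [ 313.8 -283.3  100.5] yaw 23.13 z [ 0.    -0.005 -1.   ] F [-4.  -1.2  8.7] M [-0.23  0.27 -0.02] w 38.6 g 60.2 j6 1.83
scene 864 dir(X,Y,Z) [ 0.77  -0.009 -0.637] elev -39.6 lo [ 160. -401.   10.] hi [ 309. -366.  141.]
top 1201 dir(X,Y,Z) [ 0.774 -0.002 -0.633] elev -39.3 lo [ 186. -399.   28.] hi [ 306. -364.  163.]
```

>>> move_arm:
  gripper: [1, 1, 1, 1, 1, 1, 1, 1, 1, 1]
  travel:
    - [-7.5, 0, 7.9]
    - [-6.9, 0, 8.4]
    - [-6.3, 0, 8.9]
    - [-5.7, 0, 9.3]
    - [-5, 0, 9.7]
    - [-4.3, 0, 10]
    - [-3.6, 0, 10.3]
    - [-2.2, 0, 7.9]
    - [-1.8, 0, 8]
    - [0, 0, 0]
  spin: [0, 0, 0, 0, 0, 0, 0, 0, 0, 0]

```text
time_s: 4.73
ee_pos: [0.274, -0.2983, 0.0179]
orientation: [-3.077, -0.63, 0.0]
ft_force: [-1.5, -2.1, 1.3]
width: 0.0385
grip_force: 60.1
```

```bash
python3 go.py; python3 tilt.py
```

```text
t 4.73 p [ 274.  -298.3   17.9] yaw 23.12 z [-0.  0. -1.] F [-1.5 -2.1  1.3] M [-0.28 -0.01 -0.16] w 38.5 g 60.1 j6 1.73
scene 577 dir(X,Y,Z) [ 0.992 -0.012 -0.123] elev -7.1 lo [ 122. -400.    6.] hi [ 294. -364.   51.]
top 1210 dir(X,Y,Z) [ 0.996 -0.007 -0.084] elev -4.8 lo [ 144. -398.   28.] hi [ 291. -363.   85.]
```

>>> move_arm:
  gripper: [1, 1, 1, 1, 1, 1, 1, 1, 1, 1]
  travel:
    - [-1, 0, 3]
    - [-0.5, 0, 3]
    - [0, 0, 0]
    - [0, 0, -8]
    - [0, 0, -18]
    - [0, 0, -25]
    - [0, 0, -25]
    - [0, 0, -15]
    - [0, 0, 0]
    - [0, 0, 0]
  spin: [0, 0, 0, 0, 0, 0, 0, 0, 0, 0]

```text
time_s: 5.67
ee_pos: [0.273, -0.2988, 0.1041]
orientation: [3.076, 0.632, 0.0]
ft_force: [0.3, 0.2, -3.6]
width: 0.0389
grip_force: 61.1
```

```bash
python3 go.py; python3 tilt.py
```

```text
t 5.67 p [ 273.  -298.8  104.1] yaw 23.21 z [ 0.    -0.001 -1.   ] F [ 0.3  0.2 -3.6] M [-0.04  0.14  0.01] w 38.9 g 61.1 j6 1.72
scene 616 dir(X,Y,Z) [ 0.991 -0.015 -0.135] elev -7.8 lo [ 124. -400.   87.] hi [ 292. -364.  136.]
top 1432 dir(X,Y,Z) [ 0.996  0.019 -0.091] elev -5.2 lo [ 140. -398.  111.] hi [ 290. -362.  137.]
```

```bash
cat > band.py <<'E'
from tilt import *
for cam in("top","scene"):
    c,W,m,q=axis(cam); hsv=cv2.cvtColor(c["frame"],cv2.COLOR_RGB2HSV)[m]
    o=[]
    for x in np.arange(q[:,0].min(),q[:,0].max()+4,4):
        k=abs(q[:,0]-x)<2
        if k.sum()>2: o.append((round(float(x)),int(np.median(hsv[k,0])),round(float(np.percentile(q[k,2],95)))))
    print(o)
    k=(hsv[:,0]>=14)&(hsv[:,0]<32); print("band X,Y,Z",np.median(q[k],0).round(1),np.percentile(q[k,0],[3,97]).round(1),k.sum())
E
python3 band.py
```

```text
top 1425 dir(X,Y,Z) [ 0.996  0.006 -0.084] elev -4.8 lo [ 140. -397.  111.] hi [ 290. -362.  137.]
[(140, 11, 136), (144, 11, 135), (148, 11, 136), (152, 10, 169), (156, 10, 134), (160, 11, 134), (164, 10, 134), (168, 11, 224), (172, 10, 135), (176, 11, 133), (180, 10, 133), (184, 11, 132), (188, 11, 132), (192, 11, 131), (196, 11, 130), (200, 17, 131), (204, 22, 131), (208, 21, 132), (212, 21, 130), (216, 21, 131), (220, 21, 129), (224, 18, 128), (228, 12, 128), (232, 10, 128), (236, 10, 129), (240, 10, 127), (244, 10, 127), (248, 10, 127), (252, 11, 127), (256, 10, 127), (260, 11, 125), (264, 10, 125), (268, 10, 125), (272, 10, 125), (276, 11, 124), (280, 11, 125), (284, 10, 125), (288, 10, 124), (292, 11, 124)]
band X,Y,Z [ 212.  -376.6  125.3] [163.2 225.6] 277
scene 611 dir(X,Y,Z) [ 0.989 -0.018 -0.145] elev -8.3 lo [ 125. -398.   86.] hi [ 293. -363.  135.]
[(122, 10, 135), (126, 10, 135), (130, 9, 135), (134, 10, 134), (138, 10, 133), (142, 9, 139), (146, 10, 136), (150, 10, 138), (154, 10, 134), (158, 10, 133), (162, 9, 132), (166, 10, 130), (170, 10, 132), (174, 10, 131), (178, 10, 130), (182, 10, 130), (186, 10, 132), (190, 9, 129), (194, 10, 130), (198, 12, 129), (202, 19, 128), (206, 19, 129), (210, 19, 128), (214, 19, 127), (218, 19, 126), (222, 18, 127), (226, 10, 125), (230, 9, 125), (234, 10, 126), (238, 10, 126), (242, 10, 126), (246, 10, 128), (250, 10, 126), (254, 10, 125), (258, 10, 124), (262, 10, 124), (266, 10, 124), (270, 10, 124), (274, 10, 122), (278, 10, 122), (282, 10, 122), (286, 10, 120), (290, 10, 120), (294, 9, 121)]
band X,Y,Z [ 212.2 -373.1  124.2] [198.4 224.8] 82
```

>>> move_arm:
  gripper: [1, 1, 1, 1, 1, 1, 1, 1, 1, 1]
  travel:
    - [0, 0, -12]
    - [0, 0, -22]
    - [5, -1, -30]
    - [10, -2, -35]
    - [16, -3, -32]
    - [22, -5, -22]
    - [27, -6, -13]
    - [30, -6, 0]
    - [30, -6, 0]
    - [30, -6, 0]
  spin: [0, 0, 0, 0, 0, 0, 0, 0, 0, 0]

```text
time_s: 6.7
ee_pos: [0.416, -0.1985, 0.2687]
orientation: [-3.076, -0.631, 0.002]
ft_force: [0.3, -1.1, -3.1]
width: 0.0383
grip_force: 61.2
```

>>> move_arm:
  gripper: [1, 1, 1, 1, 1, 1, 1, 1, 1, 1]
  travel:
    - [30, -6, 0]
    - [30, -6, 0]
    - [30, -6, 0]
    - [30, -6, 0]
    - [30, -6, 0]
    - [26, -5, 0]
    - [20, -4, 0]
    - [12, -3, 0]
    - [8, -2, 0]
    - [0, 0, 0]
  spin: [0, 0, 0, 0, 0, 0, 0, 0, 0, 0]

```text
time_s: 7.53
ee_pos: [0.597, -0.0731, 0.2677]
orientation: [-3.075, -0.633, 0.004]
ft_force: [-0.1, 0.3, -3.1]
width: 0.0385
grip_force: 61.2
```

```bash
python3 go.py 598 -73.5 270; python3 band.py
```

```text
t 7.53 p [597.  -73.1 267.7] yaw 23.28 z [-0.003  0.001 -1.   ] F [-0.1  0.3 -3.1] M [-0.07  0.26  0.02] w 38.5 g 61.2 j6 2.49
tool delta mm [ 0.8  0.8 -2.3]
top 1461 dir(X,Y,Z) [ 0.995 -0.049 -0.086] elev -5.0 lo [ 547. -320.  276.] hi [ 673. -283.  399.]
[(544, 10, 398), (548, 10, 408), (552, 11, 410), (556, 10, 432), (560, 10, 298), (564, 10, 298), (568, 10, 296), (572, 11, 297), (576, 10, 296), (580, 10, 297), (584, 11, 295), (588, 19, 296), (592, 21, 295), (596, 21, 295), (600, 21, 295), (604, 22, 295), (608, 21, 295), (612, 14, 294), (616, 11, 293), (620, 10, 292), (624, 10, 292), (628, 11, 292), (632, 10, 292), (636, 10, 292), (640, 11, 291), (644, 11, 291), (648, 11, 290), (652, 11, 290), (656, 10, 289), (660, 11, 289), (664, 11, 289), (668, 10, 288), (672, 11, 289), (676, 11, 287)]
band X,Y,Z [ 598.5 -300.1  291. ] [586.4 611.2] 345
scene 1351 dir(X,Y,Z) [ 0.99  -0.023 -0.136] elev -7.8 lo [ 508. -320.  252.] hi [ 677. -284.  301.]
[(504, 10, 301), (508, 9, 301), (512, 9, 302), (516, 10, 301), (520, 10, 301), (524, 10, 300), (528, 10, 299), (532, 10, 310), (536, 10, 299), (540, 10, 298), (544, 9, 298), (548, 10, 298), (552, 10, 297), (556, 10, 296), (560, 10, 296), (564, 10, 296), (568, 10, 296), (572, 10, 296), (576, 10, 295), (580, 9, 296), (584, 11, 295), (588, 19, 295), (592, 20, 294), (596, 19, 294), (600, 19, 293), (604, 19, 293), (608, 20, 293), (612, 10, 292), (616, 9, 292), (620, 10, 291), (624, 10, 291), (628, 10, 291), (632, 10, 291), (636, 10, 290), (640, 10, 290), (644, 10, 289), (648, 10, 290), (652, 10, 289), (656, 9, 289), (660, 10, 287), (664, 10, 288), (668, 10, 288), (672, 10, 286), (676, 10, 285)]
band X,Y,Z [ 598.4 -295.5  290.2] [586.  610.3] 170
```

>>> move_arm:
  gripper: [1, 1, 1, 1, 1, 1, 1, 1, 1, 1]
  travel:
    - [1, 0, 8]
    - [0, 0, 14]
    - [0, 0, 16]
    - [0, 0, 16]
    - [0, 0, 16]
    - [0, 0, 12]
    - [0, 0, 8]
    - [0, 0, 6]
    - [0, 0, 4]
    - [0, 0, 0]
  spin: [0, 0, 0, 0, 0, 0, 0, 0, 0, 0]

```text
time_s: 8.47
ee_pos: [0.5971, -0.074, 0.1691]
orientation: [-3.077, -0.63, 0.001]
ft_force: [1.1, 0.3, -3.3]
width: 0.0383
grip_force: 61.2
```

>>> move_arm:
  gripper: [1, 1, 1, 1, 1, 1, 1]
  travel:
    - [0, 0, 2]
    - [0, 0, 2]
    - [0, 0, 2]
    - [0, 0, 2]
    - [0, 0, 2]
    - [0, 0, 2]
    - [0, 0, 0]
  spin: [0, 0, 0, 0, 0, 0, 0]

```text
time_s: 9.05
ee_pos: [0.5978, -0.0734, 0.1579]
orientation: [-3.077, -0.632, -0.001]
ft_force: [-1.9, 1.5, 2.2]
width: 0.0382
grip_force: 61.3
```

```bash
python3 go.py 598 -73.5 152.7; python3 band.py
```

```text
t 9.05 p [597.8 -73.4 157.9] yaw 23.21 z [ 0.001  0.001 -1.   ] F [-1.9  1.5  2.2] M [0.39 0.11 0.25] w 38.2 g 61.3 j6 2.49
tool delta mm [0.2 0.1 5.2]
top 1171 dir(X,Y,Z) [ 0.998 -0.048 -0.046] elev -2.6 lo [ 548. -319.  171.] hi [ 674. -282.  288.]
[(535, 14, 298), (543, 8, 294), (547, 10, 298), (551, 10, 252), (555, 11, 322), (559, 10, 188), (563, 10, 190), (567, 11, 190), (571, 11, 189), (575, 11, 190), (579, 11, 190), (583, 11, 188), (587, 17, 188), (591, 21, 189), (595, 21, 189), (599, 21, 188), (603, 21, 189), (607, 21, 188), (611, 17, 188), (615, 11, 187), (619, 11, 188), (623, 10, 187), (627, 11, 187), (631, 11, 186), (635, 11, 186), (639, 10, 186), (643, 11, 185), (647, 11, 186), (651, 11, 185), (655, 11, 185), (659, 11, 185), (663, 11, 187), (667, 10, 186), (671, 10, 185), (675, 11, 186)]
band X,Y,Z [ 599.3 -300.1  184. ] [586.7 612.2] 285
scene 1230 dir(X,Y,Z) [ 0.995 -0.018 -0.098] elev -5.6 lo [ 510. -320.  148.] hi [ 679. -285.  191.]
[(503, 10, 189), (507, 10, 191), (511, 9, 191), (515, 10, 190), (519, 10, 191), (523, 10, 190), (527, 10, 190), (531, 10, 193), (535, 10, 210), (539, 10, 189), (543, 10, 188), (547, 10, 188), (551, 10, 189), (555, 10, 189), (559, 10, 188), (563, 10, 188), (567, 10, 188), (571, 10, 188), (575, 10, 188), (579, 10, 188), (583, 9, 188), (587, 17, 188), (591, 20, 188), (595, 19, 188), (599, 19, 187), (603, 19, 187), (607, 20, 187), (611, 15, 186), (615, 10, 186), (619, 10, 185), (623, 10, 185), (627, 10, 185), (631, 10, 185), (635, 10, 184), (639, 10, 184), (643, 10, 185), (647, 10, 184), (651, 10, 184), (655, 10, 184), (659, 10, 184), (663, 10, 183), (667, 10, 184), (671, 10, 184), (675, 9, 181), (679, 9, 181)]
band X,Y,Z [ 598.7 -296.4  183.6] [584.9 611.1] 160
```

>>> move_arm:
  gripper: [1, 1, 1, 1, 1]
  travel:
    - [0, 0, 1.5]
    - [0, 0, 1.5]
    - [0, 0, 1.5]
    - [0, 0, 1]
    - [0, 0, 0]
  spin: [0, 0, 0, 0, 0]

```text
time_s: 9.57
ee_pos: [0.5977, -0.0736, 0.1527]
orientation: [-3.077, -0.631, -0.001]
ft_force: [-5.1, 2.9, 6.8]
width: 0.0386
grip_force: 62.4
```

```bash
python3 go.py 598 -73.5 152.7; python3 band.py | grep -v '^\[('
```

```text
t 9.57 p [597.7 -73.6 152.7] yaw 23.18 z [ 0.001  0.    -1.   ] F [-5.1  2.9  6.8] M [0.63 0.48 0.23] w 38.6 g 62.4 j6 2.49
tool delta mm [0.4 0.  0. ]
top 1168 dir(X,Y,Z) [ 0.999 -0.036 -0.008] elev -0.5 lo [ 547. -319.  170.] hi [ 673. -278.  288.]
band X,Y,Z [ 599.  -299.3  181.9] [586.4 611.3] 277
scene 1181 dir(X,Y,Z) [ 0.998  0.    -0.057] elev -3.3 lo [ 510. -320.  148.] hi [ 678. -284.  186.]
band X,Y,Z [ 599.1 -295.5  181.3] [585.  610.8] 153
```

>>> move_arm:
  gripper: [0.05, 0.0, -0.05, -0.1, -0.2, -0.3, -0.4, -0.4]
  travel:
    - [0, 0, 0.5]
    - [0, 0, 0]
    - [0, 0, 0]
    - [0, 0, 0]
    - [0, 0, 0]
    - [0, 0, 0]
    - [0, 0, 0]
    - [0, 0, 0]
  spin: [0, 0, 0, 0, 0, 0, 0, 0]

```text
time_s: 10.33
ee_pos: [0.5976, -0.0739, 0.1516]
orientation: [3.077, 0.631, 0.0]
ft_force: [-0.9, -0.3, 0.8]
width: 0.0598
grip_force: 0.0
```

```bash
python3 go.py; python3 band.py | grep -v '^\[('
```

```text
t 10.33 p [597.6 -73.9 151.6] yaw 23.17 z [ 0. -0. -1.] F [-0.9 -0.3  0.8] M [ 0.04  0.05 -0.02] w 59.8 g 0.0 j6 2.49
top 1182 dir(X,Y,Z) [ 0.999 -0.042  0.002] elev 0.1 lo [ 545. -319.  169.] hi [ 674. -276.  293.]
band X,Y,Z [ 598.6 -298.6  181.9] [585.7 611.8] 285
scene 1182 dir(X,Y,Z) [ 0.999 -0.025 -0.045] elev -2.6 lo [ 506. -318.  148.] hi [ 678. -284.  185.]
band X,Y,Z [ 598.9 -295.2  180.9] [584.8 610.8] 152
```

The case lies level in the rest, with the band within a millimetre of the aim. Withdrawing upward.

>>> move_arm:
  gripper: [-0.4, -0.4, -0.4, -0.4, -0.4, -0.4, -0.4, 0, 1, 1]
  travel:
    - [0, 0, -6]
    - [0, 0, -12]
    - [0, 0, -18]
    - [0, 0, -22]
    - [0, 0, -22]
    - [0, 0, -20]
    - [0, 0, -15]
    - [-10, 0, 0]
    - [-20, 0, 0]
    - [-20, -10, 0]
  spin: [0, 0, 0, 0, 0, 0, 0, -5, -7, -7]

```text
time_s: 11.27
ee_pos: [0.5492, -0.0914, 0.2674]
orientation: [2.926, 1.139, 0.002]
ft_force: [0.6, 0.6, 1.1]
width: 0.024
grip_force: 0.0
```

```bash
python3 go.py 411 266 200; python3 - <<'E'
from bench import r
import cv2
f=r.read_camera("scene")["frame"][180:330,90:290,::-1]; cv2.imwrite("pics/c.png",cv2.resize(f,None,fx=4,fy=4))
E
python3 band.py | grep -v '^\[('
```

```text
t 11.27 p [549.2 -91.4 267.4] yaw 42.53 z [ 0.002 -0.001 -1.   ] F [0.6 0.6 1.1] M [-0.02  0.05 -0.01] w 24.0 g 0.0 j6 2.1
tool delta mm [ 139.7 -356.9   66.7]
top 1812 dir(X,Y,Z) [ 1.    -0.002  0.017] elev 1.0 lo [ 488. -318.  168.] hi [ 673. -282.  188.]
band X,Y,Z [ 597.4 -299.1  181.7] [485.2 628.6] 316
scene 1185 dir(X,Y,Z) [ 0.998 -0.019 -0.053] elev -3.0 lo [ 506. -318.  148.] hi [ 679. -284.  185.]
band X,Y,Z [ 598.9 -295.1  181.1] [584.9 610.3] 155
```

View pics/c.png

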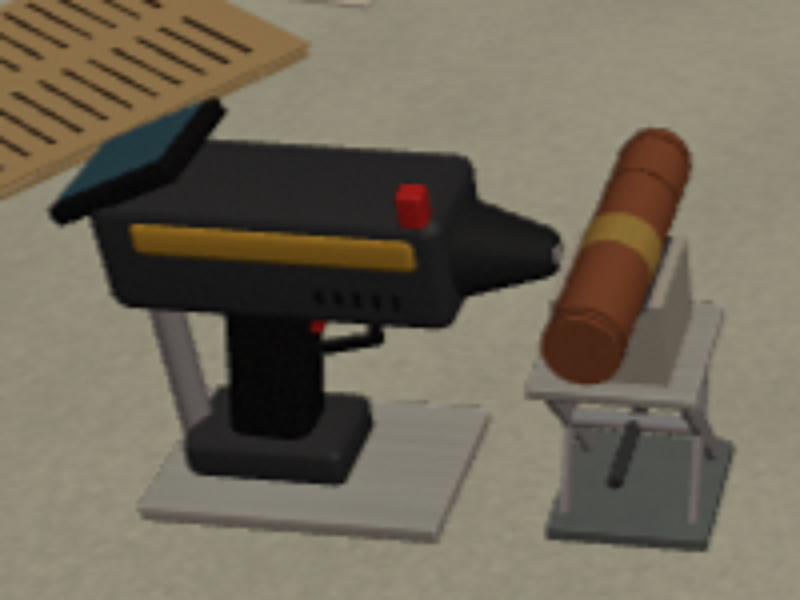

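The picture shows the case lying in the V with the band at (622,245) directly in front of the nose tip at (560,250). Next, the lever.

>>> move_arm:
  gripper: [1, 1, 1, 1, 1, 1, 1, 1, 1, 1]
  travel:
    - [8, -20, 0]
    - [12, -31, 0]
    - [13, -34, 0]
    - [14, -36, 0]
    - [14, -36, 0]
    - [14, -36, 0]
    - [14, -36, 0]
    - [14, -36, 0]
    - [14, -36, 0]
    - [12, -30, 0]
  spin: [0, 0, 0, 0, 0, 0, 0, 0, 0, 0]

```text
time_s: 12.25
ee_pos: [0.4215, 0.2442, 0.2673]
orientation: [-2.931, -1.13, -0.002]
ft_force: [-0.6, 0.4, -0.1]
width: 0.0002
grip_force: 0.0
```

>>> move_arm:
  gripper: [1, 1, 1, 1, 1, 1, 1, 1, 1]
  travel:
    - [11, -26, 0]
    - [0, 0, 10]
    - [0, 0, 15]
    - [0, 0, 20]
    - [0, 0, 20]
    - [0, 0, 10]
    - [0, 0, 0]
    - [0, 0, 0]
    - [0, 0, 0]
  spin: [0, -7, -7, -7, -7, -7, -7, -5, 0]

```text
time_s: 13.0
ee_pos: [0.4133, 0.2687, 0.1917]
orientation: [-2.237, -2.206, -0.001]
ft_force: [0.2, -0.7, -0.8]
width: 0.0001
grip_force: 0.0
```

```bash
python3 go.py 411 266 105; python3 - <<'E'
from h import *; from bench import r
for n,b in(("top",(180,250,255,355)),("scene",(375,460,235,320))):
    c=r.read_camera(n);W=pts(c)
    if n=="scene": cv2.imwrite("pics/d.png",cv2.resize(c["frame"][150:320,340:500,::-1],None,fx=3.5,fy=3.5))
E
```

```text
t 13.0 p [413.3 268.7 191.7] yaw 89.21 z [ 0.  0. -1.] F [ 0.2 -0.7 -0.8] M [-0.01 -0.04  0.02] w 0.1 g 0.0 j6 2.01
tool delta mm [-2.7 -2.3 86.7]
```

View pics/d.png

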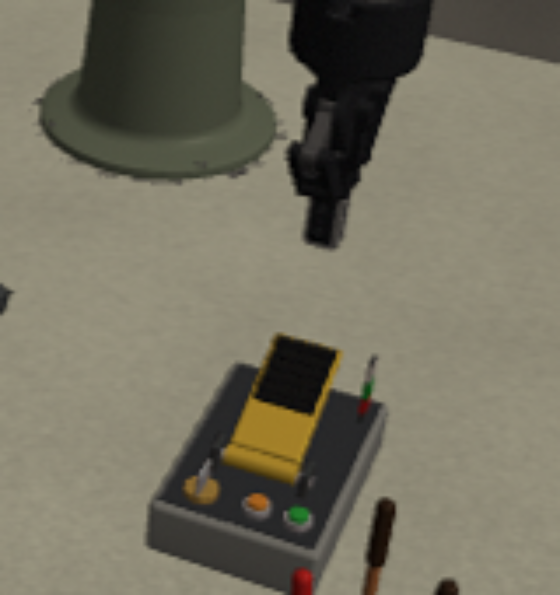

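The closed fingers hang above the pad: the lever is up with its pad at (298,372), and the green lamp is at (298,515). Descending to just above contact, then partway.

>>> move_arm:
  gripper: [1, 1, 1, 1, 1, 1, 1, 1, 1]
  travel:
    - [-2, 0, 15]
    - [0, 0, 20]
    - [0, 0, 20]
    - [0, 0, 14]
    - [0, 0, 8]
    - [0, 0, 4]
    - [0, 0, 4]
    - [0, 0, 4]
    - [0, 0, 0]
  spin: [0, 0, 0, 0, 0, 0, 0, 0, 0]

```text
time_s: 13.85
ee_pos: [0.4129, 0.2661, 0.1027]
orientation: [2.238, 2.205, 0.0]
ft_force: [0.7, 0.3, -0.8]
width: 0.0
grip_force: 0.0
```

```bash
cat > lev.py <<'E'
from h import *; from bench import r
import go; go.st()
c0=dict(np.load("scene0.npz"))
a=np.radians(2.5);ca,sa=np.cos(a),np.sin(a)
for c in(c0,r.read_camera("scene")):
    W=pts(c); hsv=cv2.cvtColor(c["frame"],cv2.COLOR_RGB2HSV); H,S,V=[hsv[...,i].astype(int) for i in range(3)]
    d=W-np.array([.4505,.267,0]); q=np.stack([d[...,0]*ca+d[...,1]*sa,-d[...,0]*sa+d[...,1]*ca,d[...,2]],-1)*1000
    m=(S>130)&(H>18)&(H<35)&(q[...,0]>-75)&(q[...,0]<15)&(abs(q[...,1])<26)&(q[...,2]>50)
    p=np.polyfit(q[m][:,0],q[m][:,2],1); res=q[m][:,2]-np.polyval(p,q[m][:,0]); k=abs(res)<4
    p=np.polyfit(q[m][k][:,0],q[m][k][:,2],1)
    print(m.sum(),"phi",np.arctan(-p[0]).round(3),"lever",(.38-np.arctan(-p[0])).round(3))
E
python3 lev.py
```

```text
t 13.85 p [412.9 266.1 102.7] yaw 89.16 z [ 0.  0. -1.] F [ 0.7  0.3 -0.8] M [-0.   -0.01 -0.04] w 0.0 g 0.0 j6 2.01
266 phi 0.386 lever -0.006
259 phi 0.366 lever 0.014
```

>>> move_arm:
  gripper: [1, 1, 1, 1, 1]
  travel:
    - [0, 0, 2]
    - [0, 0, 3]
    - [0, 0, 2]
    - [0, 0, 2]
    - [0, 0, 0]
  spin: [0, 0, 0, 0, 0]

```text
time_s: 14.32
ee_pos: [0.4127, 0.2662, 0.0936]
orientation: [-2.237, -2.205, -0.001]
ft_force: [-1.3, 0.4, 4.2]
width: 0.0002
grip_force: 1.9
```

```bash
python3 lev.py
```

```text
t 14.32 p [412.7 266.2  93.6] yaw 89.18 z [ 0.  0. -1.] F [-1.3  0.4  4.2] M [0.1  0.21 0.  ] w 0.2 g 1.9 j6 2.01
266 phi 0.386 lever -0.006
254 phi 0.283 lever 0.097
```

>>> move_arm:
  gripper: [1, 1, 1, 1, 1, 1]
  travel:
    - [0, 0, 2]
    - [0, 0, 2]
    - [0, 0, 2]
    - [0, 0, 0]
    - [0, 0, 0]
    - [0, 0, 0]
  spin: [0, 0, 0, 0, 0, 0]

```text
time_s: 14.87
ee_pos: [0.4125, 0.2661, 0.0879]
orientation: [-2.237, -2.205, -0.0]
ft_force: [-2.0, 0.3, 6.3]
width: -0.0001
grip_force: 2.7
```

```bash
python3 lev.py;python3 - <<'E'
from bench import r
import cv2
f=r.read_camera("scene")["frame"]; cv2.imwrite("pics/e.png",cv2.resize(f[150:320,340:500,::-1],None,fx=3.5,fy=3.5))
E
```

```text
t 14.87 p [412.5 266.1  87.9] yaw 89.19 z [-0.  0. -1.] F [-2.   0.3  6.3] M [-0.06  0.43 -0.07] w -0.1 g 2.7 j6 2.01
266 phi 0.386 lever -0.006
250 phi 0.23 lever 0.15
```

View pics/e.png

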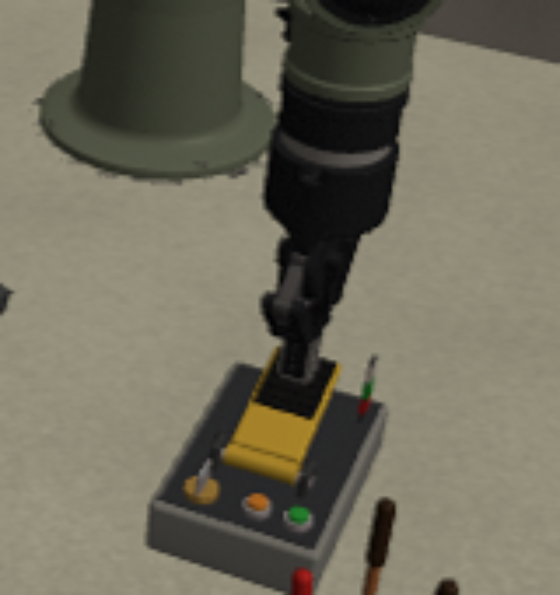

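The fingers rest on the pad at (298,375), with the lever at about 0.155 by depth. I'll press a touch further.

>>> move_arm:
  gripper: [1, 1, 1, 1, 1, 1]
  travel:
    - [0, 0, 1]
    - [0, 0, 0.8]
    - [0, 0, 0]
    - [0, 0, 0]
    - [0, 0, 0]
    - [0, 0, 0]
  spin: [0, 0, 0, 0, 0, 0]

```text
time_s: 15.47
ee_pos: [0.4119, 0.266, 0.0861]
orientation: [-2.236, -2.205, 0.001]
ft_force: [-3.1, -1.0, 7.4]
width: -0.0
grip_force: 3.0
```

```bash
python3 lev.py; python3 band.py | grep -v '^\[('
```

```text
t 15.47 p [411.9 266.   86.1] yaw 89.19 z [-0.001  0.    -1.   ] F [-3.1 -1.   7.4] M [ 0.03  0.72 -0.03] w -0.0 g 3.0 j6 2.01
266 phi 0.386 lever -0.006
244 phi 0.191 lever 0.189
top 1815 dir(X,Y,Z) [ 1.    -0.005  0.012] elev 0.7 lo [ 488. -319.  169.] hi [ 672. -283.  188.]
band X,Y,Z [ 596.9 -300.3  181.5] [483.7 611.3] 318
scene 1182 dir(X,Y,Z) [ 0.999 -0.029 -0.033] elev -1.9 lo [ 507. -318.  149.] hi [ 678. -284.  185.]
band X,Y,Z [ 599.9 -295.   180.7] [584.9 611.1] 154
```

The lever is at 0.19 (middle) and steady, and the case is still in place.

```bash
python3 -c "
from bench import r
print(r.job_done())"
```

```text
the job is handed in; nothing more can be done
None
```

The job is handed in: the case lies in the V-rest with its band within about 1 mm of the aim point, and the fingers are holding the lever at about 0.19 rad (green middle), measured from depth images; no verdict came back.

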